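# Set the bin status tags

### The arm

A 6-joint arm with a two-finger parallel gripper is mounted at the origin on a cart in front of the work surface, level with it; the furniture and walls round the work are solid. World frame = base frame: x ahead of the robot, y to its left, z up, the work surface at z = 0. Lengths are in m, angles in rad, forces in N, time in s.
With the tool pointing down it reaches from about 0.35 to 0.975 m from the base axis. Payload 4.9 kg.
Tool frame: the origin (TCP) lies at the very end of the fingers, on their centre line; the grasp point (between the pads) lies 19 mm behind it (ctrl.grip_point_offset is the distance from the TCP to the grasp point, in m); z points along the fingers, y is the line along which they close (so a half turn about z gives the same grasp; the last joint's range is limited). The gripper opens to 85 mm and grips with 20 to 120 N. Pads are 22 mm wide; open, the fingers measure 114 mm over their backs; the gripper's body (76 mm by 85 mm) begins 54 mm behind the grasp point. The pads swing forward as they close: fully open they stand 13 mm farther back than shut.
Start: joints at [1.001, 0.053, 1.613, -0, 1.476, -0.119], TCP at [0.272, 0.563, 0.194] pointing down, gripper open.
Joint ranges: [-3.01, 3.01], [-1.01, 2.22], [0.06, 2.58], [-1.02, 4.17], [0.09, 2.62], [-3.14, 3.14]. Speed limits (rad/s): [2.57, 2.57, 3.14, 3.14, 3.14, 3.14].

### API

Orientations are given as a rotation vector (axis times angle).
In Python, from station import ctrl gives the robot as it stands.
- The arm moves only by the tool send_rows, never from a script. Its argument "rows" is a list of rows, each a list of 3 entries, a list of its own where there are three numbers: the finger opening in cm, from 0 to 8.54, then the shift along the tool's x, y, z in cm, then the turn about the tool's z in degrees. A call has 1 to 10 rows; each row shifts and turns the commanded pose from where the row before left it, along the tool's axes as they then stand; what a row does not reach is not made up. A row lasts 1/8 s, in which the tool goes at most 62.5 mm and 10.7 degrees, less where a joint would pass 70% of its speed; a pose out of reach is approached as far as the arm can. A call with a gripper value outside its range is refused whole. The fingers move at their own pace and stop on an object; "newtons" is the grip in N (left out, the last holds). Time passes only in rows, so rows that do not move let the fingers close. It gives the time, the measured TCP pose, the force, the opening and the grip force at its end, in the units of the state.
- ctrl.get_obs(): the state, without advancing time (a new reading comes with each control period).
- ctrl.get_image(name): name is "side" or "top"; returns a dict with "frame" (420x560x3 uint8, red, green, blue), "range_z" (420x560 float32, m along the optical axis (not along the pixel's ray), 0 where there is no reading), "fx", "fy", "cx", "cy" (pixels), "cam_to_world" (4x4, takes a point from camera to world coordinates). Camera axes: x right, y down, z forward; pixel columns grow to the right and rows downward; lengths in m; the calibration is good to about 2 mm. A picture is of the moment at which its call begins.
- ctrl.finish_job(): hands the job in; it is judged then, once.
The state is a dict: "t": time; "q": joint angles; "dq": joint speeds; "effort": joint torques, N m; "tool_pos": TCP position; "tool_rot": TCP orientation; "contact_force": force on the tool from outside, world axes, zero at the start; "wrist_torque": the same for the moment, N m; "opening": finger opening in m; "grip_force": force on a finger pad.
Only numpy, scipy, OpenCV 4.12 (cv2) and the standard library are available. Lean on these libraries where they do the work, as an engineer would, in place of code of your own. Each camera call takes 0.05 s, during which the arm holds its last target. There are 200 camera calls.

### The job

Each of the four flange bins has a hinged status tag in front of it: leaning toward the bin it shows its solid-disc face for FULL, leaning toward the robot it shows its open-ring face for NOT FULL. Look into the bins and flip the tags with a gentle push of a fingertip, so that exactly the bins with a flange in both compartments show the disc and the others (one flange or none) show the ring, each tag resting on its stop. Do not pinch the tags, and do not lift or move the flanges or anything lying around.

Things in the scene. Friction and masses are not known exactly. Their poses are not given: they have to be found in the camera images.
- board: fixed aluminium base plate, 196 x 324 x 6 mm, with four lanes side by side. Origin on the desk under the middle of the row of tag hinges; x from tags to bins (away from the robot), y along the row (to the robot's left). The plate spans x = -27 to +169 mm. Lanes at y = +117, +39, -39, -117 mm, each with a tag at x = 0 and a bin centred at x = 112 mm, both turned as the board.
- tag_a: fixed black bracket, 32 x 59 mm, 56 mm high, in any lane. Origin at desk height under the hinge, which lies along y at z = 48 mm; x points to its lane's bin. Carries a white slick acetal plate (flap), 44 mm wide, 3 mm thick, 65 mm long from the hinge; leaning, its free edge is 53 mm to the side of the hinge and 86 mm above the desk; upright, at 113 mm. Solid disc on the robot side, open ring on the bin side.
- flap_a (a joint): angle of the flap of tag_a, rad: 0 upright, negative leans toward the robot (open-ring face uppermost: NOT FULL), positive leans toward the bin (solid-disc face uppermost: FULL). Stops at -0.95 and +0.95. 40 g, light hinge, rigid stops, no latch: pushed just past upright it falls to the other stop by itself.
- tag_b: fixed black bracket, 32 x 59 mm, 56 mm high, in any lane. Origin at desk height under the hinge, which lies along y at z = 48 mm; x points to its lane's bin. Carries a white slick acetal plate (flap), 44 mm wide, 3 mm thick, 65 mm long from the hinge; leaning, its free edge is 53 mm to the side of the hinge and 86 mm above the desk; upright, at 113 mm. Solid disc on the robot side, open ring on the bin side.
- flap_b (a joint): angle of the flap of tag_b, rad: 0 upright, negative leans toward the robot (open-ring face uppermost: NOT FULL), positive leans toward the bin (solid-disc face uppermost: FULL). Stops at -0.95 and +0.95. 40 g, light hinge, rigid stops, no latch: pushed just past upright it falls to the other stop by itself.
- tag_c: fixed black bracket, 32 x 59 mm, 56 mm high, in any lane. Origin at desk height under the hinge, which lies along y at z = 48 mm; x points to its lane's bin. Carries a white slick acetal plate (flap), 44 mm wide, 3 mm thick, 65 mm long from the hinge; leaning, its free edge is 53 mm to the side of the hinge and 86 mm above the desk; upright, at 113 mm. Solid disc on the robot side, open ring on the bin side.
- flap_c (a joint): angle of the flap of tag_c, rad: 0 upright, negative leans toward the robot (open-ring face uppermost: NOT FULL), positive leans toward the bin (solid-disc face uppermost: FULL). Stops at -0.95 and +0.95. 40 g, light hinge, rigid stops, no latch: pushed just past upright it falls to the other stop by itself.
- tag_d: fixed black bracket, 32 x 59 mm, 56 mm high, in any lane. Origin at desk height under the hinge, which lies along y at z = 48 mm; x points to its lane's bin. Carries a white slick acetal plate (flap), 44 mm wide, 3 mm thick, 65 mm long from the hinge; leaning, its free edge is 53 mm to the side of the hinge and 86 mm above the desk; upright, at 113 mm. Solid disc on the robot side, open ring on the bin side.
- flap_d (a joint): angle of the flap of tag_d, rad: 0 upright, negative leans toward the robot (open-ring face uppermost: NOT FULL), positive leans toward the bin (solid-disc face uppermost: FULL). Stops at -0.95 and +0.95. 40 g, light hinge, rigid stops, no latch: pushed just past upright it falls to the other stop by itself.
- bin_1: fixed grey open bin, 96 mm (x) by 50 mm (y), 20 mm high, with two compartments one behind the other (floor 2 mm thick). Which lane it stands in varies. Origin at the centre of its underside, 6 mm above the desk, 112 mm behind the tag of its lane; the compartment centres are 23.5 mm either way along its x. The bin is full when both compartments hold a flange.
- bin_2: fixed grey open bin, 96 mm (x) by 50 mm (y), 20 mm high, with two compartments one behind the other (floor 2 mm thick). Which lane it stands in varies. Origin at the centre of its underside, 6 mm above the desk, 112 mm behind the tag of its lane; the compartment centres are 23.5 mm either way along its x. The bin is full when both compartments hold a flange.
- bin_3: fixed grey open bin, 96 mm (x) by 50 mm (y), 20 mm high, with two compartments one behind the other (floor 2 mm thick). Which lane it stands in varies. Origin at the centre of its underside, 6 mm above the desk, 112 mm behind the tag of its lane; the compartment centres are 23.5 mm either way along its x. The bin is full when both compartments hold a flange.
- bin_4: fixed grey open bin, 96 mm (x) by 50 mm (y), 20 mm high, with two compartments one behind the other (floor 2 mm thick). Which lane it stands in varies. Origin at the centre of its underside, 6 mm above the desk, 112 mm behind the tag of its lane; the compartment centres are 23.5 mm either way along its x. The bin is full when both compartments hold a flange.
- flange_1: loose brass-coloured turned flange, 40 mm across, 16 mm high, in a compartment of one of the bins; origin at the centre of its underside. Not to be moved.
- flange_2: loose brass-coloured turned flange, 40 mm across, 16 mm high, in a compartment of one of the bins; origin at the centre of its underside. Not to be moved.
- flange_3: loose brass-coloured turned flange, 40 mm across, 16 mm high, in a compartment of one of the bins; origin at the centre of its underside. Not to be moved.
- flange_4: loose brass-coloured turned flange, 40 mm across, 16 mm high, in a compartment of one of the bins; origin at the centre of its underside. Not to be moved.
- flange_5: loose brass-coloured turned flange, 40 mm across, 16 mm high, in a compartment of one of the bins; origin at the centre of its underside. Not to be moved.
- shaft: bystander: loose turned steel shaft, 17 x 58 mm, lying on the plate between the tags and the bins; origin at its underside centre. To be left alone.
- bracket: bystander: loose bent sheet bracket, 16 x 24 x 18 mm, on the plate between the tags and the bins; origin at its underside centre. To be left alone.
- ring: bystander: loose steel ring gauge, 46 mm across, 16 mm high, on the desk in front of the plate; origin at its underside centre. To be left alone.

How it is judged:
At the end, for the whole second after the job is handed in: The tag in front of each full bin (a flange in both compartments) leans toward its bin (flap angle above +0.8 rad), every other tag leans toward the robot (below -0.8 rad), all flaps at rest (under 0.2 rad/s); flanges, shaft, bracket and ring gauge within 12 mm of where they began ((((horizontal distance between tag_a and bin_1 below 0.124 m or horizontal distance between tag_a and bin_2 below 0.124 m) and value of joint flap_a above 0.8 rad) or ((horizontal distance between tag_a and bin_3 below 0.124 m or horizontal distance between tag_a and bin_4 below 0.124 m) and value of joint flap_a below -0.8 rad)) and velocity of joint flap_a between -0.2 and 0.2 rad/s and (((horizontal distance between tag_b and bin_1 below 0.124 m or horizontal distance between tag_b and bin_2 below 0.124 m) and value of joint flap_b above 0.8 rad) or ((horizontal distance between tag_b and bin_3 below 0.124 m or horizontal distance between tag_b and bin_4 below 0.124 m) and value of joint flap_b below -0.8 rad)) and velocity of joint flap_b between -0.2 and 0.2 rad/s and (((horizontal distance between tag_c and bin_1 below 0.124 m or horizontal distance between tag_c and bin_2 below 0.124 m) and value of joint flap_c above 0.8 rad) or ((horizontal distance between tag_c and bin_3 below 0.124 m or horizontal distance between tag_c and bin_4 below 0.124 m) and value of joint flap_c below -0.8 rad)) and velocity of joint flap_c between -0.2 and 0.2 rad/s and (((horizontal distance between tag_d and bin_1 below 0.124 m or horizontal distance between tag_d and bin_2 below 0.124 m) and value of joint flap_d above 0.8 rad) or ((horizontal distance between tag_d and bin_3 below 0.124 m or horizontal distance between tag_d and bin_4 below 0.124 m) and value of joint flap_d below -0.8 rad)) and velocity of joint flap_d between -0.2 and 0.2 rad/s and distance of each of flange_1, flange_2, flange_3, flange_4, flange_5, shaft, bracket, ring from where it was at the start of the episode below 0.012 m); the robot touches nothing.
It fails at once if a tag is pinched or pushed harder than 25 N (contact force between the fingers and tag_a above 25 N or contact force between the fingers and tag_b above 25 N or contact force between the fingers and tag_c above 25 N or contact force between the fingers and tag_d above 25 N).
It fails at once if a flange or a bystander is lifted, carried or shoved more than 12 mm (distance of any of flange_1, flange_2, flange_3, flange_4, flange_5, shaft, bracket, ring from where it was at the start of the episode above 0.012 m).
It also fails if it takes over 54 s, if anything falls off the work surface, if the arm or the gripper's body presses on something with over 40 N, if the wrist force passes 120 N, or if a joint passes its speed limit or range.

## Working session

There is one attempt and no reset: what is moved stays moved. The work goes in short steps, Python scripts to look and compute and a tool call to move; the robot and the scene stay as the last step left them, time stands still between calls to the robot, and variables do not carry over. Pictures are saved under pics/ and viewed, at most 10 in all, crops included, and the job is handed in when it is done.

Besides the shell and the picture viewer there is one more tool, called after ">>>" as name(argument=value, ...) on one line, values as JSON. send_rows: Moves the arm, as the interface text tells. Its arguments: {"type":"object","properties":{"rows":{"type":"array","items":{"type":"array"}},"newtons":{"type":"number"}},"required":["rows"]}

```bash
mkdir -p pics; python3 - <<'E'
from station import ctrl
import cv2,numpy as np
for n in("top","side"):
    d=ctrl.get_image(n); cv2.imwrite(f"pics/{n}0.png",d["frame"][:,:,::-1]); np.savez(f"{n}0.npz",**d)
    print(n,d["fx"],d["cx"],d["cy"],np.round(d["cam_to_world"],3).tolist())
o=ctrl.get_obs();print(o["t"],o["tool_pos"],o["tool_rot"],o["opening"])
E
```

```text
top 482.0000282093775 275.54346644747557 207.33446631975403 [[-0.017, -0.992, 0.124, 0.402], [-1.0, 0.018, 0.001, -0.138], [-0.003, -0.124, -0.992, 1.012], [0.0, 0.0, 0.0, 1.0]]
side 405.8290553165813 280.95479257014364 211.21285115391385 [[0.987, -0.067, 0.143, 0.397], [-0.157, -0.355, 0.922, -0.929], [-0.011, -0.933, -0.361, 0.38], [0.0, 0.0, 0.0, 1.0]]
0.1 [0.27195915 0.56203182 0.19279277] [-7.01946403e-01 -3.06155497e+00  2.74995789e-03] 0.08555997239897664
```

View pics/top0.png

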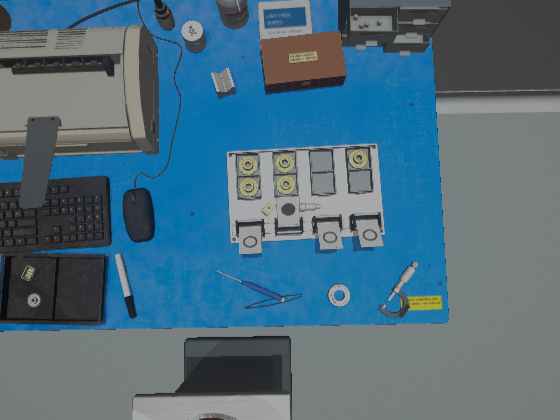

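View pics/side0.png

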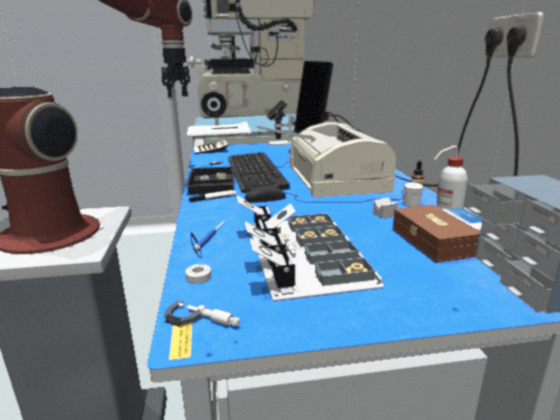

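The top view shows lanes left to right (columns 248, 286, 322, 360) with 2, 2, 0 and 1 flanges. The tags at rows 210–240 seem to show ring, disc, ring, ring. The side view confirms the free-standing layout. Next I'll check a crop and compute the poses.

```bash
cat > h.py <<'E'
import numpy as np
def pts(d):
    z=d["range_z"].astype(float); v,u=np.indices(z.shape)
    P=np.stack([(u-d["cx"])/d["fx"]*z,(v-d["cy"])/d["fy"]*z,z,np.ones_like(z)],-1)
    W=(P@d["cam_to_world"].T)[...,:3]; W[z<=0]=np.nan; return W
E
python3 - <<'E'
import numpy as np,cv2
from scipy import ndimage
from h import pts
d=np.load("top0.npz"); W=pts(d); f=d["frame"]
cv2.imwrite("pics/crop0.png",cv2.resize(f[135:260,220:395,::-1],None,fx=4.5,fy=4.5,interpolation=cv2.INTER_CUBIC))
h=cv2.cvtColor(f,cv2.COLOR_RGB2HSV)
roi=np.zeros(f.shape[:2],bool); roi[135:260,220:395]=1
m=roi&~((h[...,0]>95)&(h[...,0]<125)&(h[...,1]>120))&(W[...,2]<.03)&(W[...,2]>-.02)
m=ndimage.binary_opening(m)
c=cv2.minAreaRect(W[m][:,:2].astype(np.float32)*1000); print("board",c)
t=roi&(W[...,2]>.06)&(f.min(2)>120)
l,n=ndimage.label(t)
for i in range(1,n+1):
    p=W[l==i]
    if len(p)>60: print(len(p),p.mean(0).round(3),p.min(0).round(3),p.max(0).round(3))
from scipy.spatial.transform import Rotation as R
from station import ctrl
print(R.from_rotvec(ctrl.get_obs()["tool_rot"]).as_matrix().round(3))
E
```

```text
board ((561.0400390625, -198.6677703857422), (199.34854125976562, 325.2838134765625), 2.2772672176361084)
322 [ 0.522 -0.161  0.075] [ 0.498 -0.183  0.06 ] [ 0.54  -0.139  0.09 ]
282 [ 0.457 -0.319  0.075] [ 0.441 -0.341  0.06 ] [ 0.479 -0.297  0.089]
287 [ 0.454 -0.241  0.075] [ 0.437 -0.263  0.06 ] [ 0.477 -0.219  0.09 ]
289 [ 0.448 -0.085  0.075] [ 0.431 -0.108  0.06 ] [ 0.475 -0.064  0.092]
65 [ 0.464 -0.319  0.071] [ 0.456 -0.329  0.064] [ 0.471 -0.309  0.08 ]
68 [ 0.461 -0.242  0.071] [ 0.452 -0.252  0.062] [ 0.469 -0.232  0.078]
68 [ 0.454 -0.085  0.071] [ 0.447 -0.096  0.064] [ 0.461 -0.076  0.078]
[[-0.9    0.436 -0.001]
 [ 0.436  0.9   -0.002]
 [ 0.    -0.002 -1.   ]]
```

View pics/crop0.png

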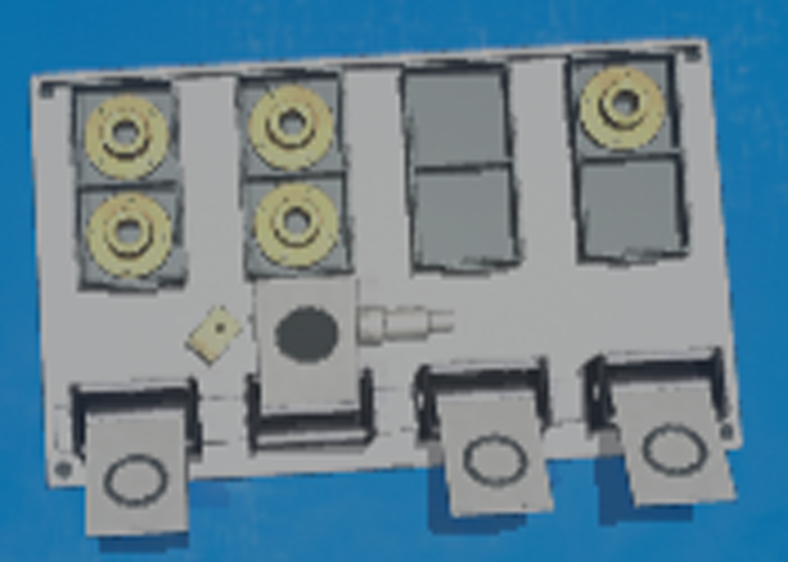

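Crop: bins 1 and 2 from the left are full, the third is empty and the fourth holds one. The tags show ring at (135,480), disc (307,335), ring (495,460) and ring (675,450), so only the leftmost tag has to be flipped.

>>> send_rows(rows=[[0,[0,0,0],-9.3],[0,[0,0,0],-9.3],[0,[0,0,0],-9.4],[0,[-4.5,0,0],0],[0,[-4.5,0,0],0],[0,[-2.5,-5,0],0],[0,[0,-5,0],0],[0,[0,-5,0],0],[0,[0,-5,0],0],[0,[0,-5,0],0]])

```text
t: 1.35
tool_pos: [0.3963, 0.3153, 0.1933]
tool_rot: [0.06, -3.14, 0.001]
contact_force: [1.4, -0.5, 0.3]
opening: -0.0002
grip_force: 0.0
```

>>> send_rows(rows=[[0,[0,-5,0],0],[0,[0,-5,0],0],[0,[0,-5,0],0],[0,[0,-5,0],0],[0,[0,-5,0],0],[0,[0,-5,0],0],[0,[0,-5,0],0],[0,[0,-5,0],0],[0,[3.5,0,0],0],[0,[0,0,0],0]])

```text
t: 2.6
tool_pos: [0.3757, -0.0845, 0.1931]
tool_rot: [0.056, -3.141, -0.0]
contact_force: [0.7, 0.4, -1.1]
opening: -0.0003
grip_force: 0.0
```

>>> send_rows(rows=[[0,[0,0,4],0],[0,[0,0,4],0],[0,[0,0,3.5],0],[0,[0,0,0],0],[0,[-2,0,0],0],[0,[-1,0,0],0],[0,[-1,0,0],0],[0,[-1,0,0],0],[0,[-1,0,0],0],[0,[0,0,0],0]])

```text
t: 3.85
tool_pos: [0.4373, -0.0817, 0.079]
tool_rot: [0.06, -3.141, -0.0]
contact_force: [-0.6, 0.7, -0.5]
opening: -0.0001
grip_force: 0.0
```

```bash
python3 - <<'E'
from station import ctrl
import cv2
d=ctrl.get_image("side");cv2.imwrite("pics/s1.png",cv2.resize(d["frame"][180:320,180:400,::-1],None,fx=3.5,fy=3.5))
E
```

```text
(no output)
```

View pics/s1.png

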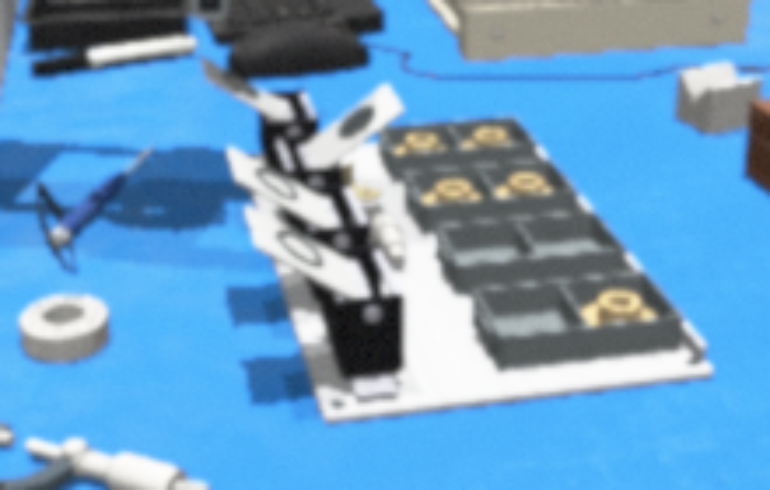

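This picture appears to predate the move, since no gripper is visible by the far tag at (250,90). I'll take it again.

```bash
python3 - <<'E'
from station import ctrl
import cv2
print(ctrl.get_obs()["t"],ctrl.get_obs()["tool_pos"])
d=ctrl.get_image("side");cv2.imwrite("pics/s2.png",cv2.resize(d["frame"][130:320,180:400,::-1],None,fx=3.1,fy=3.1))
E
```

```text
3.9 [ 0.43683917 -0.08164097  0.07881095]
```

View pics/s2.png

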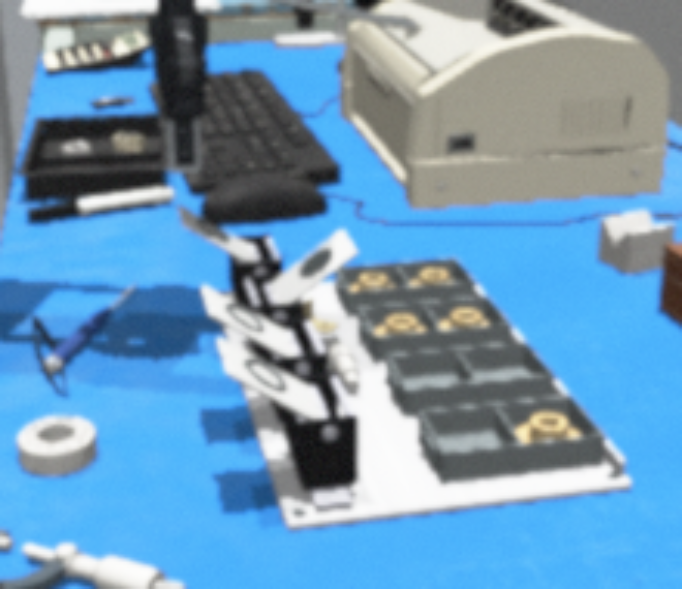

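The fingertip is at (185,165) in the crop and the far flap edge at (185,215), so the tip sits higher than expected. I'll project the TCP and measure the tip with depth.

```bash
python3 - <<'E'
from station import ctrl
import cv2,numpy as np
from h import pts
d=ctrl.get_image("side");W=pts(d);o=ctrl.get_obs()
p=np.linalg.inv(d["cam_to_world"])@np.r_[o["tool_pos"],1]
print("tcp px",d["fx"]*p[0]/p[2]+d["cx"],d["fy"]*p[1]/p[2]+d["cy"],p[2],o["tool_pos"],o["contact_force"],o["q"])
for v in range(165,206,3): print(v,[W[v,u].round(3).tolist() for u in (238,241)])
t=ctrl.get_image("top");T=pts(t)
f=t["frame"];cv2.imwrite("pics/t2.png",cv2.resize(f[100:300,150:400,::-1],None,fx=3,fy=3))
E
```

```text
tcp px 239.9060994099894 201.00905978679046 0.8956759686214777 [ 0.4365041  -0.08164514  0.07871436] [ 0.67535438  0.16898496 -0.8390463 ] [-3.52716751e-01 -3.01602997e-01  2.13286274e+00 -9.52106305e-05
  1.31091457e+00 -1.96132138e+00]
165 [[0.435, -0.114, 0.169], [nan, nan, nan]]
168 [[0.435, -0.101, 0.159], [0.441, -0.1, 0.158]]
171 [[0.435, -0.097, 0.151], [0.441, -0.094, 0.15]]
174 [[0.435, -0.092, 0.143], [0.441, -0.096, 0.144]]
177 [[0.434, -0.095, 0.138], [0.441, -0.095, 0.137]]
180 [[0.434, -0.094, 0.131], [0.44, -0.097, 0.131]]
183 [[0.434, -0.092, 0.124], [0.44, -0.089, 0.122]]
186 [[0.45, 0.273, 0.002], [0.458, 0.249, 0.009]]
189 [[0.448, 0.251, -0.0], [0.456, 0.217, 0.01]]
192 [[0.446, 0.22, 0.0], [0.455, 0.212, 0.002]]
195 [[0.445, 0.194, -0.0], [0.453, 0.188, 0.001]]
198 [[0.433, -0.08, 0.085], [0.44, -0.068, 0.081]]
201 [[0.432, -0.101, 0.086], [0.438, -0.091, 0.082]]
204 [[0.44, 0.116, 0.0], [0.437, -0.108, 0.081]]
```

View pics/t2.png

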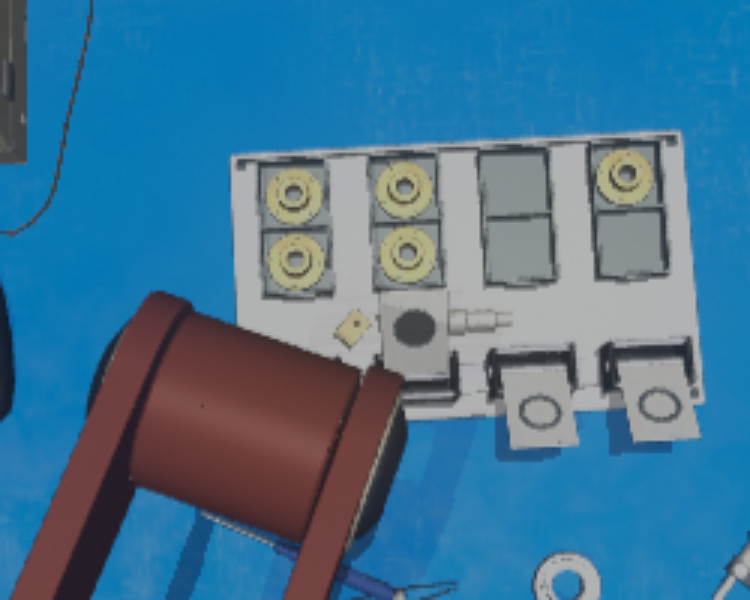

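The top view shows the arm over lane 1 at (270,420), with the other tags unchanged. By depth the fingertip ends at z≈0.12, about 4 cm above the reported TCP, so I'll trust the camera. Next I'll measure the finger's extents in x.

```bash
python3 - <<'E'
from station import ctrl
import numpy as np
from h import pts
d=ctrl.get_image("side");W=pts(d);f=d["frame"]
for v in range(160,190,3):
    u=[u for u in range(215,265) if abs(W[v,u,1]+.085)<.05 and W[v,u,2]>.1]
    if u: print(v,u[0],u[-1],W[v,u[0]].round(3),W[v,u[-1]].round(3))
E
```

```text
160 230 245 [ 0.421 -0.055  0.166] [ 0.449 -0.124  0.181]
163 231 244 [ 0.422 -0.072  0.163] [ 0.447 -0.119  0.173]
166 232 244 [ 0.423 -0.108  0.166] [ 0.447 -0.113  0.166]
169 233 243 [ 0.425 -0.089  0.154] [ 0.446 -0.085  0.152]
172 233 243 [ 0.425 -0.087  0.147] [ 0.446 -0.085  0.145]
175 233 243 [ 0.424 -0.084  0.14 ] [ 0.446 -0.088  0.14 ]
178 233 243 [ 0.424 -0.082  0.132] [ 0.445 -0.086  0.132]
181 233 243 [ 0.424 -0.08   0.125] [ 0.445 -0.087  0.126]
184 234 243 [ 0.425 -0.088  0.121] [ 0.445 -0.086  0.119]
```

>>> send_rows(rows=[[0,[3,0,0],0],[0,[3,0,0],0],[0,[0,0,0],0],[0,[0,0,2],0],[0,[0,0,2],0],[0,[0,0,0],0],[0,[-2,0,0],0],[0,[-1,0,0],0],[0,[-1,0,0],0],[0,[0,0,0],0]])

```text
t: 5.35
tool_pos: [0.4175, -0.0825, 0.0393]
tool_rot: [-0.06, 3.141, -0.0]
contact_force: [-0.2, 0.8, -0.2]
opening: 0.0003
grip_force: 0.0
```

```bash
python3 - <<'E'
from station import ctrl
import numpy as np
from h import pts
d=ctrl.get_image("side");W=pts(d)
for v in range(175,215,3):
    u=[u for u in range(205,265) if abs(W[v,u,1]+.085)<.04 and W[v,u,2]>.05]
    if u: print(v,u[0],u[-1],W[v,u[0]].round(3),W[v,u[-1]].round(3))
E
```

```text
175 222 237 [ 0.401 -0.097  0.144] [ 0.432 -0.098  0.143]
178 223 224 [ 0.403 -0.058  0.127] [ 0.405 -0.096  0.137]
181 224 236 [ 0.404 -0.091  0.129] [ 0.429 -0.124  0.138]
184 224 236 [ 0.404 -0.111  0.129] [ 0.429 -0.118  0.129]
187 225 235 [ 0.406 -0.114  0.123] [ 0.427 -0.09   0.114]
190 225 235 [ 0.405 -0.087  0.108] [ 0.427 -0.085  0.106]
193 225 235 [ 0.405 -0.081  0.099] [ 0.426 -0.089  0.1  ]
196 226 237 [ 0.407 -0.091  0.095] [ 0.431 -0.068  0.086]
199 226 242 [ 0.406 -0.088  0.087] [ 0.442 -0.071  0.079]
202 226 247 [ 0.406 -0.088  0.081] [ 0.453 -0.07   0.071]
205 242 253 [ 0.439 -0.105  0.078] [ 0.466 -0.064  0.061]
208 247 264 [ 0.45  -0.108  0.071] [ 0.492 -0.06   0.05 ]
211 253 261 [ 0.463 -0.105  0.062] [ 0.483 -0.081  0.051]
214 256 264 [ 0.469 -0.105  0.055] [ 0.486 -0.109  0.055]
```

>>> send_rows(rows=[[0,[0,0,0.5],0],[0,[-0.7,0,0],0],[0,[-0.7,0,0],0],[0,[-0.7,0,0],0],[0,[-0.7,0,0],0],[0,[-0.7,0,0],0],[0,[-0.7,0,0],0],[0,[-0.7,0,0],0],[0,[-0.7,0,0],0],[0,[0,0,0],0]])

```text
t: 6.65
tool_pos: [0.4734, -0.0803, 0.0341]
tool_rot: [-0.06, 3.141, -0.0]
contact_force: [-1.5, 0.2, -0.3]
opening: -0.0001
grip_force: 0.0
```

Front face is now at about 0.484, right at the hinge. I'll push another 1 cm.

>>> send_rows(rows=[[0,[-0.5,0,0],0],[0,[-0.5,0,0],0],[0,[0,0,0],0],[0,[0,0,0],0],[0,[0,0,0],0]])

```text
t: 7.28
tool_pos: [0.4826, -0.0799, 0.0338]
tool_rot: [0.059, -3.141, -0.0]
contact_force: [0.2, -0.3, 0.3]
opening: -0.0001
grip_force: 0.0
```

```bash
python3 - <<'E'
from station import ctrl
import cv2
print(ctrl.get_obs()["t"])
d=ctrl.get_image("side");cv2.imwrite("pics/s3.png",cv2.resize(d["frame"][130:320,180:400,::-1],None,fx=3.1,fy=3.1))
E
```

```text
7.275
```

View pics/s3.png

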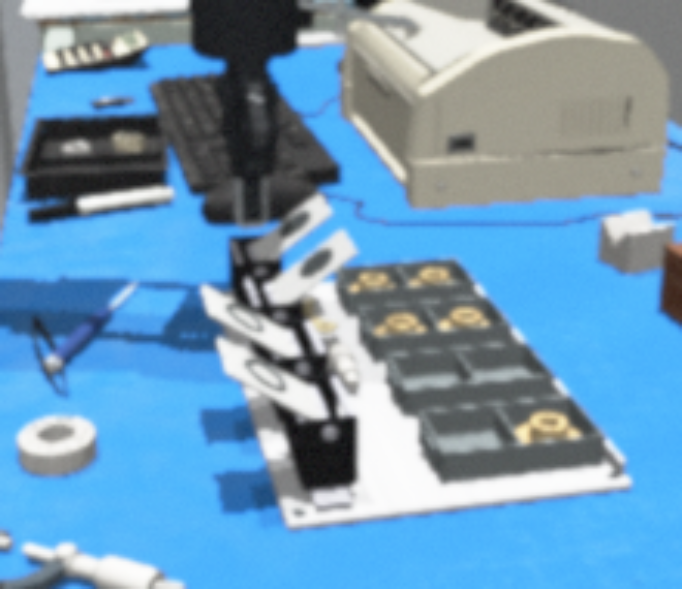

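The far tag at (300,220) now leans toward its bin and shows the disc. I'll back off, rise and check.

>>> send_rows(rows=[[0,[3,0,0],0],[0,[4,0,0],0],[0,[3,0,0],0],[0,[0,0,-5],0],[0,[0,0,-5],0],[0,[0,5,-3],0],[0,[0,5,0],0],[0,[0,5,0],0],[0,[0,5,0],0],[0,[0,5,0],0]])

```text
t: 8.57
tool_pos: [0.3731, 0.1677, 0.1642]
tool_rot: [-0.059, 3.14, 0.0]
contact_force: [1.1, -0.5, 0.2]
opening: -0.0002
grip_force: 0.0
```

>>> send_rows(rows=[[0,[0,5,0],0],[0,[0,5,0],0],[0,[0,0,0],0],[0,[0,0,0],0]])

```text
t: 9.07
tool_pos: [0.3694, 0.2657, 0.1637]
tool_rot: [0.06, -3.141, 0.001]
contact_force: [0.1, 0.1, -0.7]
opening: 0.0002
grip_force: 0.0
```

```bash
python3 - <<'E'
from station import ctrl
import cv2
d=ctrl.get_image("top");cv2.imwrite("pics/t3.png",cv2.resize(d["frame"][120:320,200:420,::-1],None,fx=2.9,fy=2.9))
E
```

```text
(no output)
```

View pics/t3.png

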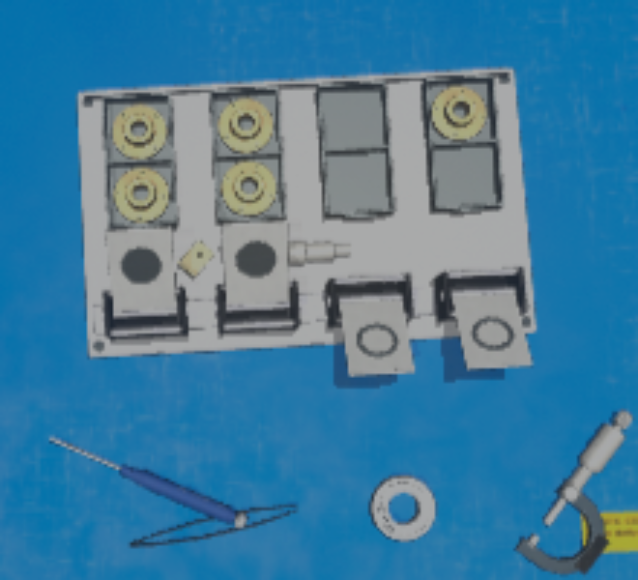

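Discs now show at (142,265) and (256,258), in front of the two full bins. Rings show at (377,340) and (493,333), and nothing else appears to have moved.

```bash
python3 -c "
from station import ctrl
print(ctrl.finish_job())"
```

```text
the job is handed in; nothing more can be done
None
```

I flipped the one wrong tag (leftmost lane) to FULL and handed the job in at about 9 s; the final top picture shows discs at the two full bins, rings at the other two and nothing else visibly moved, but the hand-in returned no verdict.

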